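Release the chiller's hatch hook and load a sample tube

TASK

Open the tube chiller by pressing its red sprung hook down through the narrow slot in the hatch, gently and only until it comes up against its soft cushion, and, with the hook held down, slide the hatch fully open without straining the lock. Then take the red-capped tube from the orange rack and stand it in the chiller's well, all the way down, let it go, and leave the blue- and white-capped tubes where they are.

Things in the scene. Friction and masses are not known exactly. Their poses are not given: they have to be found in the camera images.
- chiller: White benchtop tube chiller, 170 (x) x 380 (y, from -175 to +205) x 80 mm high, fixed, turned by up to 0.3 rad. Origin: on its underside, midway in x; the hatch on its top slides open along its +y. The bay under the hatch is open to 110 mm in x and, in chiller y, from -120 to +10 mm; the bay's metal floor lies 60 mm above the table, its walls reach 80 mm.
- hatch (a joint): Slide of the grey hatch (130 x 150 mm, top 105 mm above the table) along the chiller's +y, m: 0 shut, 0.165 at its end stop, 0.15 or more is fully open. It stays where it is left. Free, it slides at 3 to 6 N; caught by the hook it gives only 1.5 mm, and straining it with more than 25 N breaks the lock. Push it with the fingers in the slot, on the slot's +y wall.
- slot (a point): Centre of the slot's mouth in the black housing on the hatch's -y end (72 mm in x, 50 mm in y), 148 mm above the table; moves with the hatch, axes parallel to the chiller's. The slot is 60 mm along x, 36 mm along y, with upright walls: closed fingers enter from straight above, closing line along the chiller's x.
- hook_top (a point): Centre of the top face of the red hook's press plate (46 mm in x, 33 mm in y), seen in the slot 12 mm below its mouth when up; it moves straight down when pressed, and along with the hatch.
- hook (a joint): How far the hook is pressed, m: 0 up, 0.022 most. Spring: 3 N to start, then 0.35 N per mm. It comes free 3 to 18 mm down (differs, cannot be seen). About 1 mm lower it meets a stiff cushion (12 N per mm) at 4 to 10 N: 12 to 14 N always means on the cushion and free. Over 18 N breaks it. Hold it down for the first 20 mm of the hatch's slide; then it may spring up.
- cowl (a point): Centre of the top of the fixed blue cowl at the chiller's -y end, 168 mm above the table, 64 mm in x and 45 mm in y, 12 mm from the shut hatch's housing. It hides the keeper that the hook catches on.
- well (a point): Centre of the floor of the chiller's only open well, 20 mm above the table, at (0, -60 mm) in the chiller's frame, uncovered by opening the hatch. A round upright hole, 22 mm diameter, 40 mm deep, mouth chamfered 3 mm, in the metal block; black blanked wells lie 35 mm either side of it along x.
- red_tube: Sample tube with a red cap, about 30 g, upright in the orange rack: body 16 mm diameter, 62 mm long, cap 18 mm diameter, 16 mm long, 78 mm in all. Origin: centre of its bottom; z along it to the cap.
- blue_tube: The same with a blue cap; stays in the rack.
- white_tube: The same with a white cap; stays in the rack.
- rack: Orange rack block, 70 (x) x 150 (y) x 45 mm high, fixed, turned by up to 0.3 rad; origin: centre of its underside. Three holes, 19 mm diameter and 40 mm deep, in a row along its y, 45 mm apart, a tube in each in any order (bottom 5 mm, top 83 mm above the table). Grip a cap with the closing line along the rack's x.

How it is judged:
On the way, in this order (a step that is already met when the one before it is completed fails the run):
1. the hook is pressed down at least 2 mm while the hatch is still shut (value of joint hook above 0.002 m and value of joint hatch below 0.01 m), for 0.05 s.
2. the hatch is slid open 150 mm or more (value of joint hatch above 0.15 m), for 0.1 s.
At the end, for the whole second after the job is handed in: The hatch is open by 150 mm or more with the hook sprung back up (within 2 mm), and the red-capped tube stands at rest in the well: its bottom within 5 mm of the well's floor and 6 mm of its centre, tilted by less than 0.2 rad, released (value of joint hatch above 0.15 m and value of joint hook below 0.002 m and horizontal distance between red_tube and well below 0.006 m and z of red_tube in the frame of well below 0.005 m and angle between red_tube's own z axis and vertical below 0.2 rad and linear speed of red_tube below 0.02 m/s); the robot touches nothing.
It fails at once if the hook is pushed with more than 18 N (contact force between the fingers and hook above 18 N).
It fails at once if the hatch is strained with more than 25 N (contact force between the fingers and hatch above 25 N).
It fails at once if the blue- or white-capped tube is moved by more than 15 mm (distance of any of blue_tube, white_tube from where it was at the start of the episode above 0.015 m).
It also fails if it takes over 62 s, if anything falls off the work surface, if the arm or the gripper's body presses on something with over 40 N, if the wrist force passes 120 N, or if a joint passes its speed limit or range.

ROBOT

A 6-joint arm with a two-finger parallel gripper is mounted at the origin on the work surface. World frame = base frame: x ahead of the robot, y to its left, z up, the work surface at z = 0. Lengths are in m, angles in rad, forces in N, time in s.
With the tool pointing down it reaches from about 0.35 to 0.975 m from the base axis. Payload 4.9 kg.
Tool frame: the origin (TCP) lies midway between the tips of the shut fingers; the grasp point (between the pads) lies 19 mm behind it (robot.grasp_offset is the distance from the TCP to the grasp point, in m); z points along the fingers, y is the line along which they close (so a half turn about z gives the same grasp; the last joint's range is limited). The gripper opens to 85 mm and grips with 20 to 120 N. Pads are 22 mm wide; open, the fingers measure 114 mm over their backs; the gripper's body (76 mm by 85 mm) begins 54 mm behind the grasp point. The pads swing forward as they close: fully open they stand 13 mm farther back than shut.
Start: joints at [-0.119, 0.053, 1.613, -0, 1.476, -0.119], TCP at [0.625, 0, 0.231] pointing down, gripper open.
Joint ranges: [-3.01, 3.01], [-1.01, 2.22], [0.06, 2.58], [-1.02, 4.17], [0.09, 2.62], [-3.14, 3.14]. Speed limits (rad/s): [2.57, 2.57, 3.14, 3.14, 3.14, 3.14].

INTERFACE

Orientations are given as a rotation vector (axis times angle).
In Python, from cell import robot gives the robot as it stands.
- The arm moves only by the shell command python3 -m jog 'ROWS' [OPENING]. ROWS is rows parted by semicolons, their numbers by spaces, 1 to 12 of them, each of 4 numbers: dx, dy, dz in m, then a turn about the tool's z in rad; each row shifts and turns the commanded pose from where the row before left it, along the tool's axes as they then stand; what a row does not reach is not made up. A row lasts 1/8 s, in which the tool goes at most 0.0625 m and 0.188 rad, less where a joint would pass 70% of its speed; a pose out of reach is approached as far as the arm can. OPENING is the finger opening in m, set as the command begins (- or left out keeps the last). The fingers move at their own pace and stop on an object; the grip force is fixed at half the most. Time passes only in rows, so rows that do not move let the fingers close. It prints the time, the measured TCP pose, the force, the opening and the grip force at its end.
- robot.observe(): the state, without advancing time (a new reading comes with each control period).
- robot.capture(name): name is "scene" or "side" or "wrist"; returns a dict with "img" (400x640x3 uint8, blue, green, red), "z_map" (400x640 float32, m along the optical axis (not along the pixel's ray), 0 where there is no reading), "intrinsics" (3x3 intrinsics, pixels), "k1" (the pictures are not rectified: a ray, as slopes to the right and down, at radius r is drawn at 1 + k1 r^2 times it, then the intrinsics apply), "position" and "rotation" of the camera in the world; the wrist camera has in their place "tool_from_camera" (4x4, takes a point from camera to tool coordinates, whose origin is the TCP and whose axes are the flange's). Camera axes: x right, y down, z forward; pixel columns grow to the right and rows downward; lengths in m; the calibration is good to about 2 mm. A picture is of the moment at which its call begins: read the wrist's pose just before it.
- robot.finish_job(): hands the job in; it is judged then, once.
Trained networks look in the newest picture that a camera, given by its name, has taken for a name from the list of things; names that differ only in an ending like _2 or _b are one class to them, and where a whole thing is asked for, a point or a joint stands for the part that bears it (a point fixed in the world has none). Each returns a list of dicts, best first, with "p" (0 to 1); they miss things now and then, are a little off and sometimes report something else, mostly with a low value. They report only what shows in the picture. A call takes as long as a camera call.
- robot.silhouettes(thing, camera): "pixels" (400x640 bool, what is visible of it) and "uv" ([column, row] in pixels, amid what is visible of it).
The state is a dict: "clock": time; "joints": joint angles; "joint_velocities": joint speeds; "joint_torque": joint torques, N m; "tcp_pos": TCP position; "tool_rot": TCP orientation; "wrist_force": force on the tool from outside, world axes, zero at the start; "ft_torque": the same for the moment, N m; "grip_width": finger opening in m; "grasp_force": force on a finger pad.
Only numpy, scipy, OpenCV 4.12 (cv2) and the standard library are available. Lean on these libraries where they do the work, as an engineer would, in place of code of your own. Each camera call takes 0.05 s, during which the arm holds its last target. There are 200 camera calls.

## Working session

There is one attempt and no reset: what is moved stays moved. The work goes in short steps, Python scripts to look and compute and a shell command to move; the robot and the scene stay as the last step left them, time stands still between calls to the robot, and variables do not carry over. Pictures are saved under pics/ and viewed, at most 10 in all, crops included, and the job is handed in when it is done.

```bash
ls; mkdir -p pics; cat > h.py <<'E'
import numpy as np, cv2
from scipy.spatial.transform import Rotation as R
from cell import robot
def cap(name):
    s=robot.observe(); c=robot.capture(name)
    if name=="wrist":
        T=np.eye(4);T[:3,:3]=R.from_rotvec(s["tool_rot"]).as_matrix();T[:3,3]=s["tcp_pos"]
        M=T@np.array(c["tool_from_camera"])
    else:
        M=np.eye(4); r=np.array(c["rotation"]); M[:3,:3]=r if r.shape==(3,3) else R.from_rotvec(r).as_matrix(); M[:3,3]=c["position"]
    c["M"]=M; return c
def cloud(c):
    v,u=np.mgrid[0:400,0:640].astype(float)
    K=np.array(c["intrinsics"]); x=(u-K[0,2])/K[0,0]; y=(v-K[1,2])/K[1,1]
    X,Y=x.copy(),y.copy()
    for _ in range(8):
        f=1+c["k1"]*(X*X+Y*Y); X,Y=x/f,y/f
    z=c["z_map"]; P=np.stack([X*z,Y*z,z],-1)@c["M"][:3,:3].T+c["M"][:3,3]
    P[z<=0]=np.nan; return P
def top(P,m,dz=.004):
    q=P[m]; q=q[~np.isnan(q[:,0])]; zt=np.percentile(q[:,2],92); t=q[abs(q[:,2]-zt)<dz]
    r=cv2.minAreaRect((t[:,:2]*1000).astype(np.float32)); return zt,t[:,:2].mean(0),r,len(t)
E
python3 - <<'E'
from h import *
s=robot.observe(); print({k:np.round(v,3) for k,v in s.items()})
for n in ("scene","side","wrist"):
    c=cap(n); cv2.imwrite(f"pics/{n}0.png",c["img"]); P=cloud(c); print(n,np.round(c["M"],3).tolist(),c["k1"])
    for t in ("chiller","hatch","slot","hook","cowl","rack","red_tube","blue_tube","white_tube"):
        d=robot.silhouettes(t,n)
        for e in d[:2]:
            if e["p"]>.3:
                try: print(t,round(e["p"],2),np.round(e["uv"]),e["pixels"].sum(),[np.round(a,3) if not isinstance(a,tuple) else [np.round(b,1).tolist() for b in a] for a in top(P,e["pixels"])])
                except Exception as x: print(t,"err",x)
E
```

```text
pics
{'clock': np.float64(0.0), 'joints': array([-0.119,  0.053,  1.614,  0.   ,  1.476, -0.119]), 'joint_velocities': array([ 0.001, -0.   , -0.   ,  0.001, -0.002,  0.   ]), 'joint_torque': array([ 0.0000e+00, -3.9367e+01, -3.7018e+01, -0.0000e+00,  7.0000e-03,
       -0.0000e+00]), 'tcp_pos': array([0.624, 0.   , 0.23 ]), 'tool_rot': array([-2.22e+00, -2.22e+00,  2.00e-03]), 'wrist_force': array([ 0.585,  0.058, -0.067]), 'ft_torque': array([-0.047,  0.017,  0.056]), 'grasp_force': np.float64(0.0), 'grip_width': np.float64(0.086)}
scene [[-0.796, 0.423, -0.434, 0.912], [0.605, 0.562, -0.563, 0.344], [0.006, -0.711, -0.703, 0.688], [0.0, 0.0, 0.0, 1.0]] -0.08865186587169721
chiller 0.68 [415. 311.] 21359 [np.float64(0.134), array([0.556, 0.022]), [[552.8, 6.8], [100.5, 72.9], 88.5], np.int64(613)]
hatch 0.59 [386. 268.] 5923 [np.float64(0.141), array([0.556, 0.034]), [[553.1, 28.5], [57.2, 74.2], 89.0], np.int64(245)]
slot 0.88 [389. 265.] 6031 [np.float64(0.141), array([0.557, 0.034]), [[554.0, 28.7], [57.2, 72.6], 89.5], np.int64(245)]
hook 0.81 [372. 238.] 348 [np.float64(0.136)
[... 2559 characters left out ...]
0.553, 0.027]), [[552.5, 19.3], [56.7, 46.4], 88.6], np.int64(3533)]
cowl 0.88 [233. 121.] 50355 [np.float64(0.168), array([ 0.552, -0.019]), [[551.1, -21.2], [46.3, 64.5], 88.1], np.int64(5877)]
cowl 0.59 [223. 162.] 3511 [np.float64(0.137), array([0.553, 0.027]), [[552.5, 19.3], [56.7, 46.2], 88.2], np.int64(3467)]
rack 0.7 [238. 349.] 2720 [np.float64(0.046), array([ 0.516, -0.227]), [[513.8, -231.1], [35.5, 91.8], 10.8], np.int64(1455)]
blue_tube 0.73 [228.  98.] 33476 [np.float64(0.148), array([0.553, 0.032]), [[552.8, 31.2], [50.6, 72.8], 88.4], np.int64(3574)]
white_tube 0.5 [215. 354.] 157 [np.float64(0.06), array([ 0.499, -0.216]), [[499.1, -216.7], [4.1, 12.5], 35.3], np.int64(36)]
```

```bash
python3 -c "
import cv2,numpy as np
a=cv2.imread('pics/wrist0.png');b=cv2.imread('pics/side0.png')
cv2.imwrite('pics/c0.png',np.hstack([cv2.resize(a,(400,250)),cv2.resize(b[130:380,180:480],(400,333))[:250]]))
cv2.imwrite('pics/c1.png',np.vstack([cv2.resize(a,(480,300)),cv2.resize(b[200:360,220:476],(480,300))]))"
```

```text
(no output)
```

View pics/c1.png

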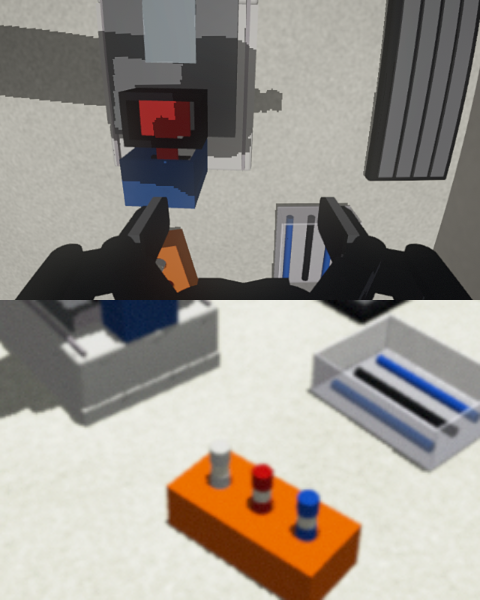

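The wrist view (upper half) shows the housing with the red plate at about (165,118) and the blue cowl at (165,178). In the side crop the tubes stand white (220,465), red (262,488) and blue (308,513), so red is in the middle hole. Next I'll get height profiles and fit the yaw.

```bash
python3 - <<'E'
from h import *
c=cap("wrist"); P=cloud(c).reshape(-1,3); P=P[~np.isnan(P[:,0])]
col=c["img"].reshape(-1,3)[~np.isnan(cloud(c)[...,0].reshape(-1))].astype(int)
def rect(m): 
    t=P[m]; print(m.sum(),t.mean(0).round(4),[np.round(v,1) for v in cv2.minAreaRect((t[:,:2]*1000).astype(np.float32))])
near=(abs(P[:,0]-.55)<.06)
rect(near&(abs(P[:,2]-.148)<.0015)&(P[:,1]>.004)); rect(near&(abs(P[:,2]-.168)<.0015)&(abs(P[:,1])<.08))
red=(col[:,2]>100)&(col[:,1]<60)&(col[:,0]<60)&near&(abs(P[:,2]-.136)<.003)
rect(red)
for x0 in (.521,.553,.584):
    s=near&(abs(P[:,0]-x0)<.003)
    print(x0,[(y,round(float(np.median(P[s&(abs(P[:,1]-y/1000)<.001),2])*1000)) if (s&(abs(P[:,1]-y/1000)<.001)).any() else None) for y in range(-50,66,3)])
c=cap("side");P=cloud(c).reshape(-1,3); k=~np.isnan(P[:,0]);col=c["img"].reshape(-1,3)[k].astype(int);P=P[k]
near=(abs(P[:,0]-.5)<.08)&(abs(P[:,1]+.265)<.1)
rect(near&(abs(P[:,2]-.045)<.002))
for x in [(.495,-.2655)]:
    m=(np.hypot(P[:,0]-.4995,P[:,1]+.2655)<.02)&(P[:,2]>.075); rect(m&(P[:,2]>.081)); print(P[m][:,2].max(),col[m].mean(0))
E
```

```text
3047 [0.553  0.0327 0.1484] [array([552.8,  31.3]), array([50.7, 72.6]), np.float64(88.6)]
5474 [ 0.5519 -0.0191  0.1684] [array([551. , -21.1]), array([46.3, 64.3]), np.float64(87.7)]
1475 [0.5439 0.0354 0.1365] [array([546.8,  31.2]), array([33.3, 34.4]), np.float64(88.1)]
0.521 [(-50, None), (-47, None), (-44, None), (-41, 168), (-38, 169), (-35, 169), (-32, 168), (-29, 169), (-26, 168), (-23, 169), (-20, 168), (-17, 110), (-14, 112), (-11, 118), (-8, 127), (-5, 136), (-2, 150), (1, 158), (4, None), (7, 149), (10, 149), (13, 147), (16, 141), (19, 140), (22, 139), (25, 141), (28, 141), (31, 141), (34, 141), (37, 141), (40, 139), (43, 141), (46, 142), (49, 148), (52, 148), (55, 149), (58, 119), (61, 105), (64, 105)]
0.553 [(-50, None), (-47, None), (-44, None), (-41, None), (-38, None), (-35, None), (-32, 168), (-29, 168), (-26, 168), (-23, 168), (-20, 168), (-17, 168), (-14, 168), (-11, 168), (-8, 168), (-5, 168), (-2, 153), (1, 166), (4, None), (7, 149), (10, 304), (13, 296), (16, 137), (19, 137), (22, 137), (25, 137), (28, 137), (31, 136), (34, 137), (37, 137), (40, 136), (43, 137), (46, 136), (49, 148), (52, 148), (55, 148), (58, 105), (61, 106), (64, 106)]
0.584 [(-50, None), (-47, None), (-44, 139), (-41, 130), (-38, 129), (-35, 134), (-32, 128), (-29, 137), (-26, 133), (-23, 132), (-20, 132), (-17, 132), (-14, 135), (-11, 251), (-8, 253), (-5, 255), (-2, 262), (1, 261), (4, 272), (7, 273), (10, 272), (13, 299), (16, 309), (19, 148), (22, 148), (25, 149), (28, 148), (31, 148), (34, 149), (37, 148), (40, 148), (43, 148), (46, 148), (49, 149), (52, 149), (55, 133), (58, 105), (61, 106), (64, 105)]
2475 [ 0.4956 -0.2727  0.045 ] [array([ 499.7, -264.8]), array([ 72.7, 150.2]), np.float64(10.9)]
82 [ 0.4991 -0.2643  0.0831] [array([ 499.3, -264.1]), array([18. , 15.1]), np.float64(49.2)]
0.08511865827361081 [ 22.64102564  32.44444444 161.48717949]
```

```bash
python3 -m jog '0.011 -0.024 0 0; 0.01 -0.024 0 0; 0.01 -0.024 0 0.025; 0 0 0 0; 0 0 0 0;0 0 0 0; 0 0 0 0; 0 0 0 0' 0
python3 - <<'E'
from h import *
s=robot.observe(); print(np.round(s["tcp_pos"],4),np.round(s["wrist_force"],2),s["clock"], R.from_rotvec(s["tool_rot"]).as_matrix().round(4).tolist())
c=cap("wrist"); P=cloud(c); cv2.imwrite("pics/w1.png",c["img"]); P=P.reshape(-1,3); P=P[~np.isnan(P[:,0])]
def rect(m): 
    t=P[m]; print(m.sum(),t.mean(0).round(4),[np.round(v,1) for v in cv2.minAreaRect((t[:,:2]*1000).astype(np.float32))])
near=(abs(P[:,0]-.55)<.06)
rect(near&(abs(P[:,2]-.148)<.0015)&(P[:,1]>.004))
m=(abs(P[:,2]-.105)<.0015)&(abs(P[:,0]-.55)<.09)&(P[:,1]>.06)&(P[:,1]<.22); rect(m)
# straight edges of hatch in x, by y slices
t=P[m]; ys=np.arange(.07,.17,.004); e=[]
for y in ys:
    q=t[abs(t[:,1]-y)<.002,0]; e.append((q.min(),q.max()) if len(q)>20 else (np.nan,np.nan))
e=np.array(e); print(e.round(4).tolist()); 
for k in (0,1):
    g=~np.isnan(e[:,k]); print(np.polyfit(ys[g],e[g,k],1))
E
```

```text
clock: 2.6
tcp_pos: [0.5532, 0.0308, 0.2312]
tool_rot: [-2.249, -2.193, 0.0]
wrist_force: [0.3, -0.4, 0.3]
grip_width: -0.0
grasp_force: 0.0
[0.5532 0.0308 0.2312] [ 0.3  -0.44  0.28] 2.6 [[0.0252, 0.9997, -0.0002], [0.9997, -0.0252, -0.0], [-0.0, -0.0002, -1.0]]
2907 [0.553  0.0319 0.1483] [array([552.9,  31.3]), array([50.8, 72.3]), np.float64(88.3)]
16698 [0.5552 0.1096 0.1054] [array([555.2, 107.4]), array([ 97.9, 131.6]), np.float64(88.5)]
[[0.4889, 0.6187], [0.4894, 0.619], [0.4898, 0.6191], [0.4899, 0.619], [0.4898, 0.6194], [0.4902, 0.6193], [0.4898, 0.6199], [0.4899, 0.6199], [0.4906, 0.6201], [0.4903, 0.6204], [0.4903, 0.6202], [0.4903, 0.6207], [0.4906, 0.6206], [0.4906, 0.6211], [0.4904, 0.6201], [0.4909, 0.6207], [0.4914, 0.6209], [0.4916, 0.6213], [0.4917, 0.6212], [0.4917, 0.6218], [0.4918, 0.6214], [0.4915, 0.6223], [0.492, 0.5652], [nan, nan], [nan, nan]]
[0.0299182  0.48716484]
[-0.1181348   0.63139131]
```

View pics/w1.png

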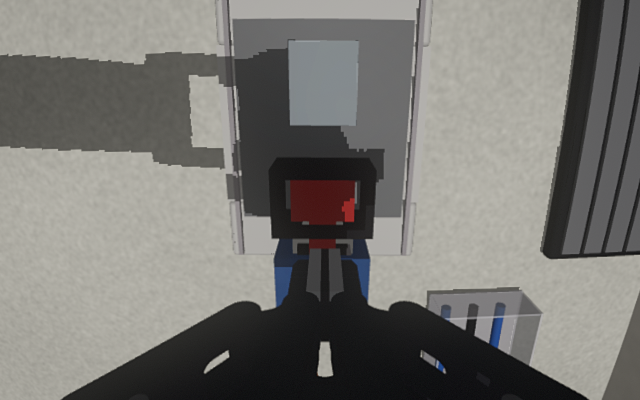

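The picture shows the shut fingertips at about (325,270), in line above the red plate at (322,200), and the hatch square with the tool. Descending.

```bash
cat > chk.py <<'E'
import sys
from cell import robot
s=robot.observe(); f=s["wrist_force"]; print("z %.4f F %.1f %.1f %.1f"%(s["tcp_pos"][2],*f))
sys.exit(0 if f[2]<float(sys.argv[1]) and (f[0]**2+f[1]**2)**.5<8 else 1)
E
python3 -m jog '0.0005 0 0.03 0.004; 0 0 0.03 0; 0 0 0.02 0; 0 0 0 0; 0 0 0 0' >/dev/null; python3 chk.py 2 && python3 -m jog '0 0 0.005 0; 0 0 0.005 0;0 0 0 0; 0 0 0 0' && python3 chk.py 2
```

```text
z 0.1526 F -0.5 0.2 -0.6
clock: 3.78
tcp_pos: [0.553, 0.0315, 0.1413]
tool_rot: [2.253, 2.189, 0.0]
wrist_force: [0.0, -0.0, -0.2]
grip_width: -0.0001
grasp_force: 0.0
z 0.1413 F 0.0 -0.0 -0.2
```

```bash
python3 -m jog '0 0 0.002 0; 0 0 0.002 0; 0 0 0 0' >/dev/null; python3 chk.py 6 && python3 -m jog '0 0 0.002 0; 0 0 0 0' >/dev/null; python3 chk.py 6 && python3 -m jog '0 0 0.0015 0; 0 0 0 0' >/dev/null; python3 chk.py 6
```

```text
z 0.1370 F -0.3 -0.6 -0.7
z 0.1357 F -0.4 0.9 2.6
z 0.1341 F -0.7 1.0 3.6
```

```bash
python3 -m jog '0 0 0.0008 0; 0 0 0 0' >/dev/null; python3 chk.py 6 && python3 -m jog '0 0 0.0008 0; 0 0 0 0' >/dev/null && python3 chk.py 6 && python3 -m jog '0 0 0.0008 0; 0 0 0 0' >/dev/null && python3 chk.py 6 && python3 -m jog '0 0 0.0008 0; 0 0 0 0' >/dev/null && python3 chk.py 6.5 && python3 -m jog '0 0 0.0008 0; 0 0 0 0' >/dev/null && python3 chk.py 6.5 && python3 -m jog '0 0 0.0008 0; 0 0 0 0' >/dev/null && python3 chk.py 7
```

```text
z 0.1332 F -0.5 -0.5 2.2
z 0.1323 F -1.0 0.2 3.3
z 0.1315 F -0.1 0.6 4.3
z 0.1307 F 0.2 0.1 4.4
z 0.1301 F 0.2 -0.1 4.7
z 0.1299 F -1.8 -0.3 8.9
```

```bash
python3 -m jog '0 0 0 0; 0 0 0 0' >/dev/null; python3 chk.py 11 && python3 -m jog '0 0 0.0002 0; 0 0 0 0; 0 0 0 0' >/dev/null && python3 chk.py 11.5 && python3 -m jog '0 0 0.0002 0; 0 0 0 0; 0 0 0 0' >/dev/null && python3 chk.py 11.5
```

```text
z 0.1299 F -1.7 0.9 8.0
z 0.1298 F -1.6 0.6 9.4
z 0.1298 F -2.0 -0.8 9.1
```

```bash
python3 -m jog '0 0 0.0003 0; 0 0 0 0; 0 0 0 0' >/dev/null; python3 chk.py 11.5 && python3 -m jog '0 0 0.0002 0; 0 0 0 0; 0 0 0 0' >/dev/null && python3 chk.py 11.8 && python3 -m jog '0 0 0.0002 0; 0 0 0 0; 0 0 0 0' >/dev/null && python3 chk.py 11.8; python3 -c "
from cell import robot
s=robot.observe();print(s['clock'],s['tcp_pos'])"
```

```text
z 0.1297 F -2.4 -0.2 9.7
z 0.1296 F -2.8 -0.2 11.0
z 0.1296 F -2.7 0.2 11.6
8.275 [0.55327674 0.03150558 0.12955736]
```

```bash
python3 -m jog '0 0 0.0002 0; 0 0 0 0; 0 0 0 0' >/dev/null; python3 chk.py 15 && python3 -m jog '0.001 0 0 0; 0.001 0 0 0; 0.001 0 0 0; 0.001 0 0 0; 0 0 0 0' >/dev/null; python3 chk.py 15; python3 -m jog '0 0 0 0' | head -3
```

```text
z 0.1295 F -4.2 0.8 11.1
z 0.1295 F -4.1 -5.4 12.3
clock: 9.4
tcp_pos: [0.5534, 0.0336, 0.1295]
tool_rot: [2.251, 2.187, -0.005]
```

```bash
python3 -m jog '0.001 0 0 0; 0.001 0 0 0; 0.001 0 0 0; 0 0 0 0' >/dev/null; python3 chk.py 15; python3 -m jog '0.001 0 0 0; 0.001 0 0 0; 0 0 0 0' |sed -n 2p; python3 chk.py 15;  python3 -m jog '0.001 0 0 0; 0.001 0 0 0; 0 0 0 0' |sed -n 2p; python3 chk.py 15
```

```text
z 0.1294 F -4.4 -5.4 12.8
tcp_pos: [0.5535, 0.0386, 0.1294]
z 0.1294 F -4.9 -5.8 10.9
tcp_pos: [0.5536, 0.0405, 0.1294]
z 0.1294 F -3.9 -6.5 11.0
```

```bash
python3 -m jog '0.001 0 0 0; 0.001 0 0 0; 0 0 0 0' |sed -n 2p; python3 chk.py 15;  python3 -m jog '0.001 0 0 0; 0.001 0 0 0; 0 0 0 0' |sed -n 2p; python3 chk.py 15
python3 - <<'E'
from h import *
c=cap("wrist"); P=cloud(c).reshape(-1,3); P=P[~np.isnan(P[:,0])]
m=(abs(P[:,0]-.55)<.06)&(abs(P[:,2]-.148)<.0015)&(P[:,1]>.004); t=P[m]; print(cv2.minAreaRect((t[:,:2]*1000).astype(np.float32)),np.percentile(t[:,1],99))
E
```

```text
tcp_pos: [0.5537, 0.0426, 0.1294]
z 0.1294 F -4.3 -6.5 11.5
tcp_pos: [0.5537, 0.0446, 0.1294]
z 0.1294 F -4.5 -6.3 11.2
((553.669189453125, 53.078155517578125), (33.5134162902832, 72.3269271850586), 87.84535217285156) 0.07000282887549591
```

```bash
python3 -m jog '0.002 0 0 0; 0.002 0 0 0; 0.002 0 0 0; 0 0 0 0' |sed -n 2p; python3 chk.py 14.5 && python3 -m jog '0.002 0 0 0; 0.002 0 0 0; 0.002 0 0 0; 0 0 0 0' |sed -n 2p; python3 chk.py 14.5 && python3 -m jog '0.002 0 0 0; 0.002 0 0 0; 0.002 0 0 0; 0 0 0 0' |sed -n 2p; python3 chk.py 14.5
```

```text
tcp_pos: [0.5539, 0.0508, 0.1294]
z 0.1294 F -3.2 -5.4 9.7
tcp_pos: [0.5541, 0.0577, 0.1281]
z 0.1281 F 0.1 -4.0 5.3
tcp_pos: [0.5543, 0.0637, 0.1281]
z 0.1281 F -0.2 -2.3 5.6
```

```bash
python3 - <<'E'
from h import *
c=cap("wrist"); P=cloud(c).reshape(-1,3); P=P[~np.isnan(P[:,0])]
m=(abs(P[:,0]-.555)<.06)&(abs(P[:,2]-.148)<.0015)&(P[:,1]>.004); t=P[m]; print(cv2.minAreaRect((t[:,:2]*1000).astype(np.float32)),np.percentile(t[:,1],[1,99]))
E
python3 -m jog '0.002 0 0 0; 0.002 0 0 0; 0 0 0 0' |sed -n 2p; python3 chk.py 14.5
```

```text
((554.216064453125, 72.42362976074219), (32.86087417602539, 72.22368621826172), 87.99268341064453) [0.05872343 0.08900103]
tcp_pos: [0.5544, 0.0678, 0.1281]
z 0.1281 F 0.3 -1.9 5.5
```

```bash
python3 -m jog '0 0 0.0 0; 0 0 -0.005 0; 0 0 -0.005 0; 0 0 0 0; 0 0 0 0' |sed -n 2p; python3 chk.py 14.5 && python3 -m jog '0.001 0 0 0; 0.001 0 0 0; 0.001 0 0 0;0.001 0 0 0; 0.001 0 0 0; 0.001 0 0 0;0.001 0 0 0; 0.001 0 0 0; 0.001 0 0 0; 0 0 0 0' |sed -n 2p; python3 chk.py 14.5
```

```text
tcp_pos: [0.5532, 0.0688, 0.1366]
z 0.1366 F -0.7 -1.6 -0.3
tcp_pos: [0.5544, 0.0775, 0.1377]
z 0.1377 F 0.6 -3.0 -0.7
```

```bash
python3 -m jog '0.001 0 0 0; 0.002 0 0 0; 0.002 0 0 0;0.003 0 0 0; 0.003 0 0 0; 0.004 0 0 0;0.004 0 0 0; 0.004 0 0 0; 0.004 0 0 0; 0.003 0 0 0; 0.002 0 0 0; 0 0 0 0' |sed -n 2p; python3 chk.py 14.5 
python3 - <<'E'
from h import *
c=cap("wrist"); P=cloud(c).reshape(-1,3); P=P[~np.isnan(P[:,0])]
m=(abs(P[:,0]-.555)<.06)&(abs(P[:,2]-.148)<.0015)&(P[:,1]>.004); t=P[m]; print(cv2.minAreaRect((t[:,:2]*1000).astype(np.float32)),np.percentile(t[:,1],[1,99]))
E
```

```text
tcp_pos: [0.5553, 0.1099, 0.1377]
z 0.1377 F 1.0 -1.8 -0.3
((555.20751953125, 110.30537414550781), (36.07799530029297, 72.65373992919922), 88.02848815917969) [0.09713031 0.12862203]
```

```bash
python3 -m jog '0.002 0 0 0; 0.004 0 0 0; 0.005 0 0 0;0.005 0 0 0; 0.005 0 0 0; 0.005 0 0 0;0.005 0 0 0; 0.005 0 0 0; 0.005 0 0 0; 0.004 0 0 0; 0.002 0 0 0; 0 0 0 0' |sed -n 2p; python3 chk.py 14.5 && python3 -m jog '0.002 0 0 0; 0.004 0 0 0; 0.005 0 0 0;0.005 0 0 0; 0.005 0 0 0; 0.005 0 0 0;0.005 0 0 0; 0.004 0 0 0; 0.003 0 0 0; 0.002 0 0 0; 0 0 0 0' |sed -n 2p; python3 chk.py 14.5 
python3 - <<'E'
from h import *
c=cap("wrist"); P=cloud(c).reshape(-1,3); P=P[~np.isnan(P[:,0])]
m=(abs(P[:,0]-.555)<.06)&(abs(P[:,2]-.148)<.0015)&(P[:,1]>.004); t=P[m]; print(cv2.minAreaRect((t[:,:2]*1000).astype(np.float32)),np.percentile(t[:,1],[1,99]),robot.observe()["clock"])
E
```

```text
tcp_pos: [0.5565, 0.1569, 0.1377]
z 0.1377 F 1.3 -1.6 -0.1
tcp_pos: [0.5577, 0.1968, 0.1376]
z 0.1376 F -0.5 -1.8 0.4
((557.9658813476562, 198.4356231689453), (33.78007507324219, 72.53579711914062), 87.6845703125) [0.18467366 0.21556255] 19.725
```

```bash
python3 -m jog '-0.004 0 0 0; 0 0 -0.02 0; 0 0 -0.03 0; -0.02 0 -0.04 0; -0.05 0 -0.03 0; -0.05 0 0 0; -0.03 0 0 0; 0 0 0 0;0 0 0 0' 
python3 - <<'E'
from h import *
c=cap("wrist"); P=cloud(c); cv2.imwrite("pics/w2.png",c["img"]); np.savez("w2.npz",P=P,img=c["img"])
for t in ("well","hatch"):
    for e in robot.silhouettes(t,"wrist")[:2]: print(t,e["p"],e["uv"],e["pixels"].sum())
E
```

```text
clock: 20.85
tcp_pos: [0.5535, 0.0431, 0.2586]
tool_rot: [2.253, 2.189, 0.002]
wrist_force: [-0.4, 0.5, -0.7]
grip_width: 0.0001
grasp_force: 0.0
well 0.63 [322.9, 121.7] 47212
hatch 0.64 [321.6, 20.8] 6737
```

View pics/w2.png

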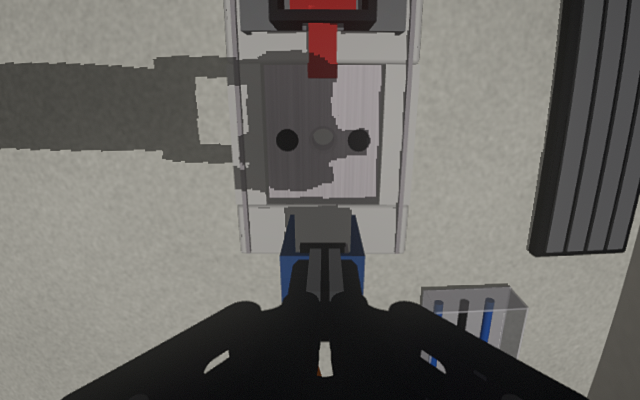

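The hatch is open. The well shows as a grey disc at about (322,137), between the blanked wells at (287,140) and (358,140), and the red hook arm hangs out to about row 78. Now I'll locate these in the world.

```bash
python3 - <<'E'
from h import *
d=np.load("w2.npz"); P=d["P"]; g=cv2.cvtColor(d["img"],cv2.COLOR_BGR2GRAY)
print("z across row137",(P[137,270:376:4,2]*1000).round().tolist()); print("z col322",[(v,*(P[v,322]*1000).round().tolist()) for v in range(20,200,8)])
w=(g<40).astype(np.uint8); w[:110]=0; w[165:]=0; w[:,:270]=0; w[:,376:]=0
n,l,st,ce=cv2.connectedComponentsWithStats(w); B=[]
for i in range(1,n):
    if st[i,4]>80:
        q=P[l==i]; print(st[i],ce[i].round(1),np.nanmean(q,0).round(4)); B.append(np.nanmean(q,0))
print("mid",np.mean(B,0))
# well: pixels below floor
m=np.zeros(g.shape,bool); m[115:160,300:346]=1; m&=P[...,2]<.05; print(m.sum(),np.nanmean(P[m],0),np.nanmin(P[m][:,2]) if m.any() else 0)
a=m.nonzero(); print([x.min() for x in a],[x.max() for x in a])
f=P[115:200,265:382].reshape(-1,3); f=f[(abs(f[:,2]-.06)<.002)]; print("floor",cv2.minAreaRect((f[:,:2]*1000).astype(np.float32)))
cv2.imwrite("pics/w2c.png",cv2.resize(d["img"][100:175,265:385],None,fx=5,fy=5,interpolation=cv2.INTER_CUBIC))
E
```

```text
z across row137 [59.0, 59.0, 62.0, 62.0, 61.0, 60.0, 61.0, 61.0, 60.0, 60.0, 59.0, 20.0, 21.0, 21.0, 21.0, 21.0, 58.0, 60.0, 61.0, 59.0, 61.0, 60.0, 62.0, 62.0, 62.0, 61.0, 59.0]
z col322 [(20, 557.0, 164.0, 148.0), (28, 557.0, 161.0, 136.0), (36, 557.0, 156.0, 137.0), (44, 556.0, 151.0, 136.0), (52, 556.0, 145.0, 137.0), (60, 556.0, 140.0, 136.0), (68, 556.0, 133.0, 157.0), (76, 556.0, 128.0, 156.0), (84, 555.0, 124.0, 61.0), (92, 555.0, 116.0, 61.0), (100, 555.0, 109.0, 60.0), (108, 554.0, 102.0, 60.0), (116, 554.0, 94.0, 61.0), (124, 554.0, 86.0, 60.0), (132, 553.0, 74.0, 21.0), (140, 553.0, 65.0, 21.0), (148, 553.0, 60.0, 43.0), (156, 553.0, 55.0, 60.0), (164, 553.0, 47.0, 60.0), (172, 552.0, 39.0, 61.0), (180, 552.0, 30.0, 60.0), (188, 552.0, 22.0, 61.0), (196, 552.0, 14.0, 61.0)]
[276 129  22  22 377] [286.8 139.7] [0.5191 0.0724 0.0615]
[348 130  20  21 305] [357.3 139.9] [0.5879 0.0702 0.0615]
mid [0.55350417 0.07128055 0.06152306]
360 [0.55379607 0.06691562 0.02540876] 0.018100117672391225
[np.int64(129), np.int64(312)] [np.int64(149), np.int64(333)]
floor ((553.4755249023438, 53.210426330566406), (84.12138366699219, 110.95553588867188), 88.17972564697266)
```

View pics/w2c.png

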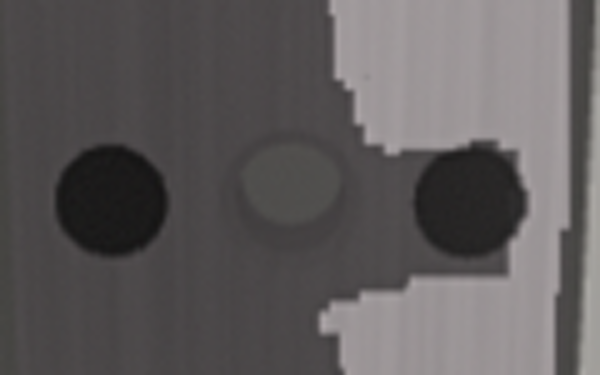

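Well centre is about (0.554, 0.071). The midpoint of the blanks and the bay edges agree. Going over to the rack.

```bash
python3 -m jog '-0.03 -0.005 0 0; -0.05 -0.008 0 0; -0.05 -0.008 0 0; -0.05 -0.008 0 0; -0.05 -0.008 0 0;-0.05 -0.008 0 0;-0.03 0 0 0;0 0 0.02 -0.11; 0 0 0.02 -0.11; 0 0 0 0;0 0 0 0' 0.06
python3 - <<'E'
from h import *
c=cap("wrist"); P=cloud(c); img=c["img"].astype(int); cv2.imwrite("pics/w3.png",c["img"])
m=(abs(P[...,2]-.083)<.003)&(np.hypot(P[...,0]-.4995,P[...,1]+.265)<.022); t=P[m]; print(m.sum(),t.mean(0),cv2.minEnclosingCircle((t[:,:2]*1000).astype(np.float32)),img[m].mean(0))
m=(abs(P[...,2]-.045)<.002)&(np.hypot(P[...,0]-.4995,P[...,1]+.265)<.1); t=P[m]; print(m.sum(),cv2.minAreaRect((t[:,:2]*1000).astype(np.float32)))
E
```

```text
clock: 22.38
tcp_pos: [0.4999, -0.2658, 0.2185]
tool_rot: [2.0, 2.422, 0.0]
wrist_force: [-0.1, 1.2, -0.2]
grip_width: 0.06
grasp_force: 0.0
347 [ 0.50135103 -0.26360441  0.08306579] ((501.463623046875, -263.9140319824219), 8.914016723632812) [23.34582133 28.30835735 66.97694524]
10087 ((501.4208984375, -264.5457458496094), (70.44537353515625, 150.33273315429688), 10.374261856079102)
```

View pics/w3.png

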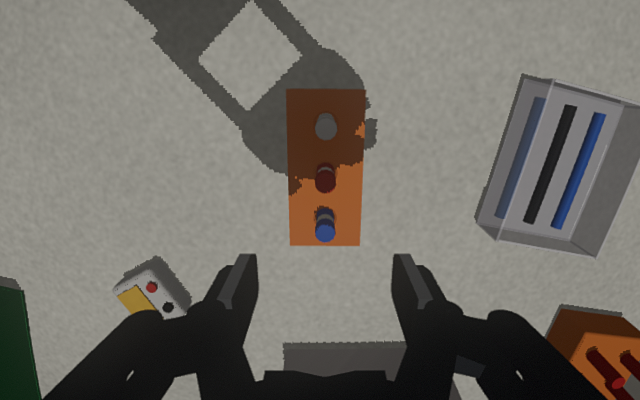

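The red cap at (325,178) is midway between the open fingers, with white at (325,126) and blue at (325,228). Descending and gripping.

```bash
python3 -m jog '0.0014 0.0018 0.04 0; 0 0 0.04 0; 0 0 0.04 0; 0 0 0.025 0; 0 0 0.015 0; 0 0 0 0; 0 0 0 0' 0.045; python3 -m jog '0 0 0 0; 0 0 0 0; 0 0 0 0; 0 0 0 0; 0 0 0 0; 0 0 0 0' 0
```

```text
clock: 23.3
tcp_pos: [0.5019, -0.265, 0.0594]
tool_rot: [1.998, 2.421, 0.0]
wrist_force: [-0.1, -0.7, 0.3]
grip_width: 0.0448
grasp_force: 0.0
clock: 24.05
tcp_pos: [0.5015, -0.265, 0.0591]
tool_rot: [1.998, 2.422, -0.0]
wrist_force: [-0.7, -0.3, 6.0]
grip_width: 0.0153
grasp_force: 58.4
```

```bash
python3 -m jog '0 0 -0.01 0; 0 0 -0.02 0; 0 0 -0.03 0; 0 0 -0.04 0; 0 0 -0.04 0; 0 0 0 0; 0 0 0 0'
python3 - <<'E'
from h import *
c=cap("side"); a=c["img"]; w=cap("wrist"); cv2.imwrite("pics/s4.png",np.vstack([cv2.resize(a[100:350,200:500],(480,400))[:300],cv2.resize(w["img"][150:400,120:520],(480,300))]))
P=cloud(c); s=robot.observe()["tcp_pos"]
m=(np.hypot(P[...,0]-s[0],P[...,1]-s[1])<.014)&(P[...,2]<s[2]+.0)&(P[...,2]>s[2]-.09); q=P[m]
print(m.sum(),q[:,2].min(),s[2])
for z in np.arange(s[2]-.06,s[2],.01):
    k=q[abs(q[:,2]-z)<.004]; print(round(z,3),len(k),k.mean(0) if len(k) else 0)
E
```

```text
clock: 24.92
tcp_pos: [0.5006, -0.2641, 0.1976]
tool_rot: [-1.999, -2.423, -0.0]
wrist_force: [0.3, -0.1, 0.3]
grip_width: 0.0159
grasp_force: 58.5
303 0.14480196190531158 0.19594816288722797
0.136 0 0
0.146 32 [ 0.49461384 -0.26595703  0.14749869]
0.156 49 [ 0.49567058 -0.26715008  0.15612254]
0.166 54 [ 0.49557285 -0.26744604  0.16578387]
0.176 48 [ 0.49557368 -0.26764389  0.1759029 ]
0.186 52 [ 0.49608008 -0.26775454  0.18587312]
```

View pics/s4.png

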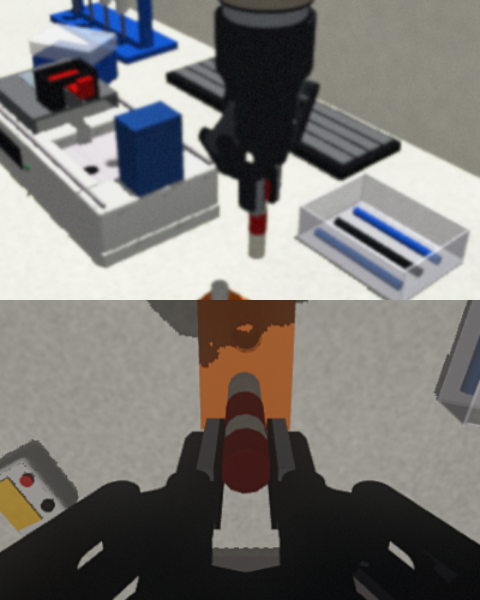

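The tube hangs upright in the fingers, with the cap between the pads at about (245,460) in the wrist half. Carrying it high over the cowl to the well.

```bash
python3 -m jog '0 0 -0.025 0.11; 0 0 -0.025 0.11; 0.02 0.003 0 0; 0.04 0.005 0 0; 0.05 0.007 0 0; 0.05 0.007 0 0; 0.05 0.007 0 0; 0.05 0.007 0 0; 0.04 0.005 0 0; 0.0267 0.0027 0 0; 0.01 0 0 0; 0 0 0 0'; python3 -m jog '0 0 0 0; 0 0 0 0'
python3 - <<'E'
from h import *
s=robot.observe(); M=R.from_rotvec(s["tool_rot"]).as_matrix(); print(M.T@(np.array([.554,.0712,0])-s["tcp_pos"]))
c=cap("wrist"); P=cloud(c); img=c["img"]; g=cv2.cvtColor(img,cv2.COLOR_BGR2GRAY); cv2.imwrite("pics/w5.png",img)
# black blanks on the floor near 0.519/.588
for x0 in (.519,.588):
    m=(np.hypot(P[...,0]-x0,P[...,1]-.0713)<.02)&(g<40)&(abs(P[...,2]-.06)<.006); print(m.sum(),P[m].mean(0) if m.any() else 0)
E
```

```text
clock: 26.52
tcp_pos: [0.5534, 0.0715, 0.2463]
tool_rot: [-2.25, -2.19, 0.003]
wrist_force: [0.6, 0.2, -0.3]
grip_width: 0.0153
grasp_force: 58.6
clock: 26.78
tcp_pos: [0.5543, 0.07, 0.2477]
tool_rot: [2.255, 2.188, -0.0]
wrist_force: [-0.3, 0.6, -1.1]
grip_width: 0.0155
grasp_force: 58.6
[ 0.0011829  -0.00029685  0.24765156]
365 [0.51908206 0.07249209 0.06164818]
14 [0.58135958 0.06783458 0.06141966]
```

View pics/w5.png

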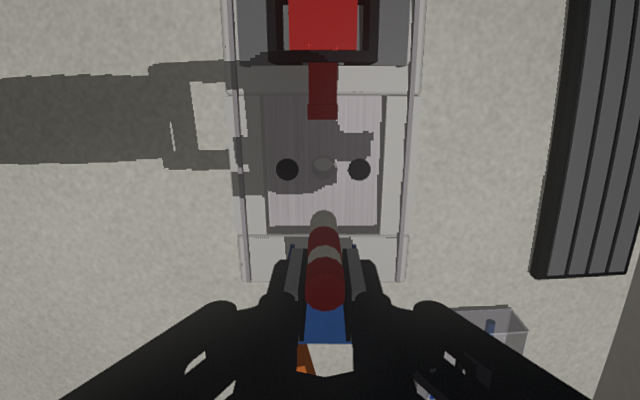

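The tube is in line with the well at (322,165), and the tool is about 1 mm off. Lowering with force checks.

```bash
python3 -m jog '0.001 0 0.03 0; 0 0 0.03 0; 0 0 0.03 0; 0 0 0.02 0; 0 0 0.01 0; 0 0 0 0; 0 0 0 0; 0 0 0 0' | sed -n 2,4p
python3 - <<'E'
from h import *
s=robot.observe(); M=R.from_rotvec(s["tool_rot"]).as_matrix(); print(s["tcp_pos"],M.T@(np.array([.554,.0712,0])-s["tcp_pos"]))
for n in ("wrist","side"):
    c=cap(n); P=cloud(c); cv2.imwrite(f"pics/{n}6.png",c["img"])
    m=(np.hypot(P[...,0]-.554,P[...,1]-.071)<.016)&(P[...,2]<.118)&(P[...,2]>.07); q=P[m]; print(n,m.sum(),q.min(0) if len(q) else 0)
    for z in (.075,.085,.095,.105): k=q[abs(q[:,2]-z)<.004]; print(z,len(k),k.mean(0) if len(k) else 0)
E
```

```text
tcp_pos: [0.5552, 0.072, 0.129]
tool_rot: [2.252, 2.188, 0.003]
wrist_force: [0.8, 0.6, -0.3]
[0.55516422 0.07196812 0.12904824] [-0.00080478 -0.00143401  0.1290453 ]
wrist 783 [0.54795523 0.07211524 0.07661305]
0.075 25 [0.55633934 0.07913735 0.07807285]
0.085 129 [0.55607858 0.07895375 0.08527976]
0.095 146 [0.55603819 0.07904199 0.09521731]
0.105 148 [0.55619391 0.079409   0.10571528]
side 105 [0.54518573 0.06351466 0.07561732]
0.075 7 [0.55092033 0.06856198 0.07690142]
0.085 19 [0.55034046 0.06838265 0.08535784]
0.095 22 [0.55061192 0.06830018 0.09470107]
0.105 19 [0.55038027 0.06894834 0.10527298]
```

```bash
python3 -m jog '-0.0008 -0.0018 0 0; 0 0 0.008 0; 0 0 0.008 0; 0 0 0 0' | sed -n 2,4p; python3 chk.py 6 && python3 -m jog '0 0 0.008 0; 0 0 0.008 0; 0 0 0 0' | sed -n 2,4p; python3 chk.py 6 && python3 -m jog '0 0 0.008 0; 0 0 0.006 0; 0 0 0 0; 0 0 0 0' | sed -n 2,4p; python3 chk.py 6
```

```text
tcp_pos: [0.5515, 0.0712, 0.1101]
tool_rot: [-2.252, -2.188, 0.003]
wrist_force: [0.0, 0.4, -0.9]
z 0.1101 F 0.0 0.4 -0.9
tcp_pos: [0.5517, 0.0712, 0.0945]
tool_rot: [-2.252, -2.188, 0.002]
wrist_force: [0.0, -0.2, -0.3]
z 0.0945 F 0.0 -0.2 -0.3
tcp_pos: [0.5526, 0.0712, 0.0818]
tool_rot: [2.253, 2.189, 0.0]
wrist_force: [0.9, 1.0, -0.6]
z 0.0818 F 0.9 1.0 -0.6
```

In the well with no contact force. Another 9 mm or so to the floor.

```bash
python3 -m jog '0 0 0.004 0; 0 0 0.002 0; 0 0 0 0; 0 0 0 0' | sed -n 2,2p; python3 chk.py 5 && python3 -m jog '0 0 0.001 0; 0 0 0 0; 0 0 0 0' | sed -n 2,2p; python3 chk.py 5 && python3 -m jog '0 0 0.001 0; 0 0 0 0; 0 0 0 0' | sed -n 2,2p; python3 chk.py 5 && python3 -m jog '0 0 0.001 0; 0 0 0 0; 0 0 0 0' | sed -n 2,2p; python3 chk.py 5
```

```text
tcp_pos: [0.5525, 0.0712, 0.0757]
z 0.0757 F -0.3 0.3 -0.1
tcp_pos: [0.5525, 0.0712, 0.0747]
z 0.0747 F 0.2 0.3 -0.4
tcp_pos: [0.5528, 0.0712, 0.0742]
z 0.0742 F -0.6 0.4 2.5
tcp_pos: [0.5532, 0.0712, 0.0741]
z 0.0741 F -2.6 1.0 7.5
```

The tube is on the well floor. Releasing and withdrawing.

```bash
python3 -m jog '0 0 -0.0008 0; 0 0 0 0' >/dev/null; python3 -m jog '0 0 0 0; 0 0 0 0; 0 0 0 0; 0 0 0 0' 0.045 | sed -n 2,5p; python3 -m jog '0 0 -0.01 0; 0 0 -0.02 0; 0 0 -0.03 0; 0 0 -0.04 0; 0 0 -0.04 0; 0 0 -0.02 0; 0 0 0 0; 0 0 0 0'
python3 - <<'E'
from h import *
c=cap("wrist"); P=cloud(c); cv2.imwrite("pics/w7.png",c["img"])
m=(np.hypot(P[...,0]-.554,P[...,1]-.071)<.02)&(P[...,2]>.094)&(P[...,2]<.13); q=P[m]
print(len(q),q.mean(0),q[:,2].max(),cv2.minEnclosingCircle((q[:,:2]*1000).astype(np.float32)))
Q=P.reshape(-1,3);Q=Q[~np.isnan(Q[:,0])]; t=Q[(abs(Q[:,0]-.556)<.06)&(abs(Q[:,2]-.148)<.0015)&(Q[:,1]>.1)]; print(cv2.minAreaRect((t[:,:2]*1000).astype(np.float32)))
c=cap("side"); P=cloud(c)
for n,y in (("w",(.4925,-.2205)),("b",(.5085,-.3085))):
    m=(np.hypot(P[...,0]-y[0],P[...,1]-y[1])<.02)&(P[...,2]>.078); print(n,m.sum(),P[m].mean(0))
E
```

```text
tcp_pos: [0.5523, 0.0712, 0.0732]
tool_rot: [-2.253, -2.189, 0.001]
wrist_force: [1.4, -1.2, 0.2]
grip_width: 0.0449
clock: 32.67
tcp_pos: [0.5516, 0.0712, 0.2317]
tool_rot: [-2.252, -2.188, 0.003]
wrist_force: [0.2, -0.1, 0.4]
grip_width: 0.0447
grasp_force: 0.0
361 [0.55350956 0.07301726 0.09800609] 0.0999801263626689 ((553.5365600585938, 72.27865600585938), 8.969335556030273)
((557.2798461914062, 168.1520233154297), (62.56555938720703, 72.54060363769531), 88.11577606201172)
w 83 [ 0.49098802 -0.2213681   0.08248329]
b 109 [ 0.50649219 -0.30957092  0.08223525]
```

View pics/w7.png

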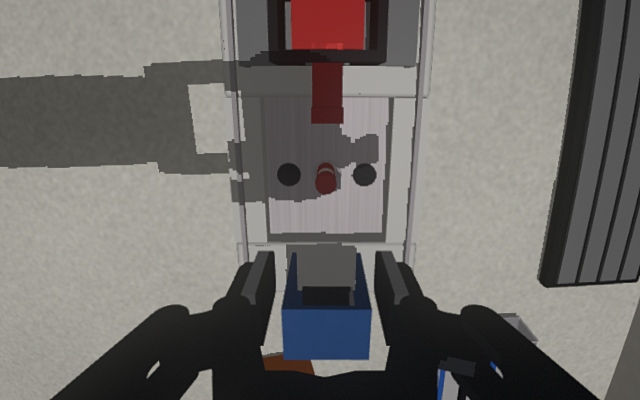

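The red cap is at (326,178) between the blanked wells with its top at 98 mm, so it is seated. The hatch is open with the hook up, and nothing is touching. Handing in.

```bash
python3 -c "
from cell import robot
print(robot.finish_job())"
```

```text
the job is handed in; nothing more can be done
None
```

I handed the job in at about 33 s: the hatch is about 159 mm open with the hook back up, the red tube is released and seated on the well floor, and the blue and white tubes are still in the rack; the judge's verdict was not shown.

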